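# Spring-return check of a tilt mirror

## Robot

A 6-joint arm with a two-finger parallel gripper is mounted at the origin on a cart in front of the work surface, level with it; the furniture and walls round the work are solid. World frame = base frame: x ahead of the robot, y to its left, z up, the work surface at z = 0. Lengths are in m, angles in rad, forces in N, time in s.
With the tool pointing down it reaches from about 0.275 to 1 m from the base axis. Payload 8.4 kg.
Tool frame: the origin (TCP) lies between the finger pads; the fingertips stand 22 mm ahead of it and the grasp point (between the pads) lies 3 mm ahead of it; z points along the fingers, y is the direction in which the jaws open and shut (so a half turn about z gives the same grasp; the last joint's range is limited). The gripper opens to 85 mm and grips with 20 to 120 N. Pads are 22 mm wide; open, the fingers measure 114 mm over their backs; the gripper's body (76 mm by 85 mm) begins 54 mm behind the grasp point. The pads swing forward as they close: fully open they stand 13 mm farther back than shut.
Start: joints at [-0.002, 0.353, 1.633, -0, 1.155, -0.002], TCP at [0.625, -0, 0.253] pointing down, gripper open.
Joint ranges: [-2.63, 2.63], [-0.92, 2.1], [0.06, 2.66], [-1.3, 4.44], [0, 2.69], [-3.02, 3.02]. Speed limits (rad/s): [2.22, 2.22, 2.79, 3.14, 3.14, 3.14].

## Interface

Orientations are given as a 3x3 rotation matrix whose columns are the frame's x, y, z axes.
In Python, from plant import read_state, capture, hand_in gives the robot as it stands.
- The arm moves only by the tool carry_out, never from a script. Its argument "moves" is a list of rows, each a list of 5 numbers: the closure in counts, from 0 (fully open) to 255 (shut), then the shift along the tool's x, y, z in mm, then the turn about the tool's z in rad. In form: [[gripper, tx, ty, tz, yaw], ...]. A call has 1 to 10 rows; each row is the pose to reach, as a shift and turn from the pose measured when the call began, along the tool's axes at that moment; what a row does not reach only later rows make up. A row lasts 1/8 s, in which the tool goes at most 62.5 mm and 10.7 degrees, less where a joint would pass 70% of its speed; a pose out of reach is approached as far as the arm can. A call with a gripper value outside its range is refused whole. The fingers move at their own pace and stop on an object; "force" is the grip in N (left out, the last holds). Time passes only in rows, so rows that repeat a pose let the fingers close. It gives the time, the measured TCP pose, the force and the opening at its end, in the units of the state.
- read_state(): the state, without advancing time (a new reading comes with each control period).
- capture(name): name is "scene" or "side" or "wrist"; returns a dict with "pixels" (384x512x3 uint8, red, green, blue), "depth" (384x512 float32, m along the optical axis (not along the pixel's ray), 0 where there is no reading), "intrinsics" (3x3 intrinsics, pixels), "k1" (the pictures are not rectified: a ray, as slopes to the right and down, at radius r is drawn at 1 + k1 r^2 times it, then the intrinsics apply), "T" (4x4, takes a point from camera to world coordinates). Camera axes: x right, y down, z forward; pixel columns grow to the right and rows downward; lengths in m; the calibration is good to about 2 mm. A picture is of the moment at which its call begins.
- hand_in(): hands the job in, once; it reports no verdict.
The state is a dict: "clock": time; "joint_pos": joint angles; "qd": joint speeds; "effort": joint torques, N m; "tcp_pos": TCP position; "tool_rot": TCP orientation; "ft_force": force on the tool from outside, world axes, zero at the start; "torque": the same for the moment, N m; "opening": finger opening in m.
Only numpy, scipy, OpenCV 4.12 (cv2) and the standard library are available. Lean on these libraries where they do the work, as an engineer would, in place of code of your own. Each camera call takes 0.05 s, during which the arm holds its last target.

## Task

Check the spring return of the tilt mirror: with the fingertips, gently press its blue button down until the red pointer stands on the blue band of the scale, hold it there for a good second without letting the pointer run past the band, then let go so that the plate springs back level. Then do the same with the yellow button and the yellow band, and finish clear of it. Only press, grasp nothing; do not touch the pointer or the bands, and leave the things standing around where they are.

Things in the scene. Friction and masses are not known exactly. Their poses are not given: they have to be found in the camera images.
- tilt_gauge: the tilt mirror's stand, fixed to the worktop: dark base plate 225 x 170 x 14 mm with a bearing post in front and one behind (tops 92 mm above the worktop, 90 mm from the origin), and an upright white scale panel 150 mm wide reaching 218 mm above the worktop, its face 126 mm behind the origin. Origin on the worktop below the mirror's centre; x points to the scale panel, y to the left as one faces the scale, z up. On it, 75 mm above the worktop, lies the tilt axis, along x
- tilt_plate (a joint): tilt (rad) of the grey mirror plate, 116 mm square, 8 mm thick, set cornerwise: front and back corners in the bearings, left and right ones free, with ears of radius 20 mm reaching 88 mm from the axis. 0 level; positive: left (blue) corner down, pointer swings left to the blue band; negative: right (yellow) corner down. A damped spring, 1.6 N m/rad, returns it to 0; stops at +-0.45
- button_blue_centre (a point): blue round button (radius 14 mm) sunk to its middle in the plate's top at the left corner; the point is the ball's centre, 68 mm to the left of the tilt axis and 4 mm above it when level (so at z = 0.079, top of the button at z = 0.093); it moves with the plate
- button_yellow_centre (a point): yellow round button (radius 14 mm) sunk to its middle in the plate's top at the right corner; the point is the ball's centre, 68 mm to the right of the tilt axis and 4 mm above it when level (so at z = 0.079, top of the button at z = 0.093); it moves with the plate
- pointer_tip (a point): top end of the red pointer: an upright needle 2.5 mm wide at the top, fixed to the plate's axle 108 mm behind the mirror's centre, upright when the plate is level; the point is 120 mm from the tilt axis (at z = 0.195 when level)
- band_blue (a joint): tilt at which the pointer stands on the middle of the blue band (rad); the band is a blue tab 12 mm wide (along the scale) and 22 mm high on the scale panel, left of the middle tick; set differently each time, +0.14 to +0.32; keeps its place
- band_yellow (a joint): tilt at which the pointer stands on the middle of the yellow band (rad); the band is a yellow tab 12 mm wide (along the scale) and 22 mm high on the scale panel, right of the middle tick; set differently each time, -0.32 to -0.14; keeps its place
- band_blue_mid (a point): point in front of the middle of the blue band, in the pointer's plane, 120 mm from the tilt axis; pointer_tip comes onto it when the pointer is centred on the band; its z axis points away from the tilt axis, its y along the scale to the left
- band_yellow_mid (a point): point in front of the middle of the yellow band, in the pointer's plane, 120 mm from the tilt axis; pointer_tip comes onto it when the pointer is centred on the band; its z axis points away from the tilt axis, its y along the scale to the left
- seed_cup: bystander: cup of reddish pulses with a red lid, 62 mm across, 74 mm high; origin under its centre
- bottle: bystander: small white bottle with a blue cap, 56 mm across, 101 mm high; origin under its centre
- forceps: bystander: steel forceps lying flat, 128 x 15 x 9 mm, long along its y; origin under its centre

How it is judged:
On the way, in this order (a step that is already met when the one before it is completed fails the run):
1. the blue button is pressed and the pointer stays on the blue band (within 6 mm of its middle) for 0.6 s (distance between pointer_tip and band_blue_mid below 0.006 m and contact force between the fingers and button_blue above 0.5 N), for 0.6 s.
2. the button is let go and the plate is back level (value of joint tilt_plate between -0.05 and 0.05 rad and contact force between the fingers and tilt_gauge below 0.1 N), for 0.2 s.
3. the yellow button is pressed and the pointer stays on the yellow band (within 6 mm of its middle) for 0.6 s (distance between pointer_tip and band_yellow_mid below 0.006 m and contact force between the fingers and button_yellow above 0.5 N), for 0.6 s.
At the end, for the whole second after the job is handed in: the plate has sprung back level (within 0.05 rad) and is at rest (value of joint tilt_plate between -0.05 and 0.05 rad and velocity of joint tilt_plate between -0.05 and 0.05 rad/s); the robot touches nothing.
It fails at once if the pointer ran past a band (more than 10 mm beyond its middle) (y of pointer_tip in the frame of band_blue_mid above 0.01 m or y of pointer_tip in the frame of band_yellow_mid below -0.01 m).
It fails at once if the robot pushed on the pointer (contact force between any of the arm, the fingers and pointer above 1 N).
It fails at once if a band was shifted along the scale (distance of any of band_blue_mid, band_yellow_mid from where it was at the start of the episode above 0.004 m).
It fails at once if a button was pressed or squeezed with more than 20 N (contact force between the fingers and button_blue above 20 N or contact force between the fingers and button_yellow above 20 N).
It fails at once if a thing standing around was moved by more than 15 mm or lifted (distance of any of seed_cup, bottle, forceps from where it was at the start of the episode above 0.015 m).
It also fails if it takes over 45 s, if anything falls off the work surface, if the arm or the gripper's body presses on something with over 40 N, if the wrist force passes 120 N, or if a joint passes its speed limit or range.

## Working session

There is one attempt and no reset: what is moved stays moved. The work goes in short steps, Python scripts to look and compute and a tool call to move; the robot and the scene stay as the last step left them, time stands still between calls to the robot, and variables do not carry over. Pictures are saved under pics/ and viewed, and the job is handed in when it is done.

Besides the shell and the picture viewer there is one more tool, called after "Request:" as a command line: name --pt "numbers of a row" for each row, then --argument value for the rest. carry_out: Moves the arm, as the interface text tells. Its arguments: {"type":"object","properties":{"moves":{"type":"array"},"force":{"type":"number"}},"required":["moves"]}

```bash
ls; mkdir -p pics; python3 - <<'E'
from plant import *
import cv2,numpy as np
print(read_state())
for n in("scene","side","wrist"):
    c=capture(n); cv2.imwrite(f"pics/{n}0.png",c["pixels"][:,:,::-1]); np.savez(f"{n}0.npz",**c)
    print(n,c["intrinsics"].tolist(),c["k1"],np.round(c["T"],3).tolist())
E
```

```text
pics
{'clock': 0.0, 'joint_pos': array([-2.38523485e-03,  3.53671470e-01,  1.63415528e+00,  5.99424654e-06,
        1.15522531e+00, -2.41293441e-03]), 'qd': array([-5.19369525e-05, -8.28203168e-04, -1.25128932e-03,  2.84476881e-04,
       -9.25757512e-04, -7.80435931e-04]), 'effort': array([-2.03471049e-03, -6.05236173e+01, -3.42063046e+01, -2.62302356e-04,
        9.48130677e-03,  3.61521288e-06]), 'tcp_pos': array([6.24533156e-01, 1.21019319e-05, 2.52538060e-01]), 'tool_rot': array([[-2.52690359e-05,  9.99998935e-01, -1.45939369e-03],
       [ 1.00000000e+00,  2.52821464e-05,  8.96507082e-06],
       [ 9.00195787e-06, -1.45939347e-03, -9.99998935e-01]]), 'ft_force': array([-0.30792   ,  0.5286477 ,  0.25903415]), 'torque': array([0.00908569, 0.00154129, 0.02055154]), 'opening': 0.08551404234793447}
scene [[495.64560559750987, 0.0, 257.25261900095506], [0.0, 495.64560559750987, 187.28258656386737], [0.0, 0.0, 1.0]] 0.016292472705933245 [[0.735, -0.471, 0.487, -0.195], [-0.678, -0.497, 0.542, -0.674], [-0.013, -0.729, -0.685, 1.157], [0.0, 0.0, 0.0, 1.0]]
side [[396.55775583809947, 0.0, 251.67068306008147], [0.0, 396.55775583809947, 191.60038803352418], [0.0, 0.0, 1.0]] -0.13830008601173915 [[0.992, -0.034, 0.118, 0.388], [-0.121, -0.417, 0.901, -0.945], [0.019, -0.908, -0.418, 0.643], [0.0, 0.0, 0.0, 1.0]]
wrist [[284.46367433650795, 0.0, 255.8914620268674], [0.0, 284.46367433650795, 192.85795359648571], [0.0, 0.0, 1.0]] -0.05146262057873106 [[1.0, 0.001, -0.002, 0.624], [0.0, -0.966, -0.259, 0.066], [-0.002, 0.259, -0.966, 0.374], [0.0, 0.0, 0.0, 1.0]]
```

View pics/scene0.png

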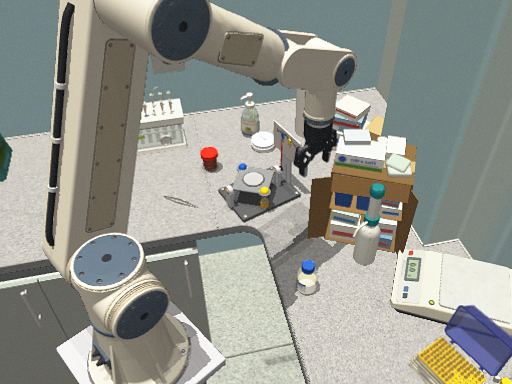

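View pics/side0.png

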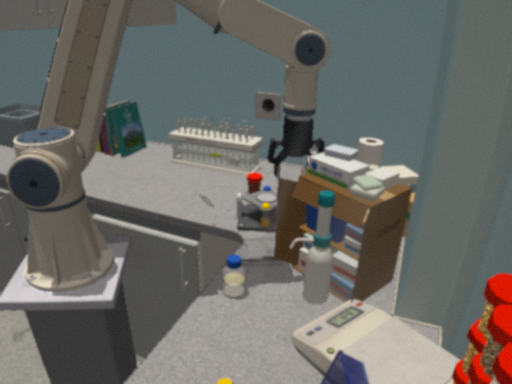

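View pics/wrist0.png

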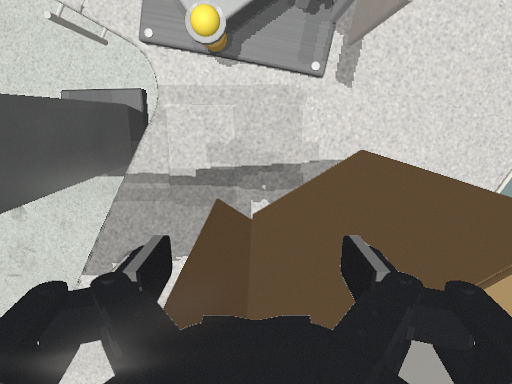

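The gauge sits at about (260,185) in the scene view, with the yellow button at (265,191), the blue one at (242,168) and the scale at (287,150). The wrist view shows the yellow button at (205,20). Next I'll measure the buttons, needle and bands.

```bash
cat > h.py <<'E'
import numpy as np,cv2
def ray(c,uv):
    uv=np.asarray(uv,float).reshape(-1,1,2)
    s=cv2.undistortPoints(uv,np.array(c["intrinsics"]),np.array([float(c["k1"]),0,0,0])).reshape(-1,2)
    d=np.c_[s,np.ones(len(s))]; T=np.array(c["T"]); return T[:3,3],d@T[:3,:3].T
def onz(c,uv,z):
    o,d=ray(c,uv); return o+d*((z-o[2])/d[:,2])[:,None]
def pts(c,uv):
    uv=np.asarray(uv).reshape(-1,2); o,d=ray(c,uv); dep=c["depth"][uv[:,1].astype(int),uv[:,0].astype(int)]
    return o+d*dep[:,None]
def onplane(c,uv,p,n):
    o,d=ray(c,uv); return o+d*(((p-o)@n)/(d@n))[:,None]
def blobs(c,col,amin=8):
    h=cv2.cvtColor(c["pixels"],cv2.COLOR_RGB2HSV)
    rng={"b":[(100,120,50),(125,255,255)],"y":[(20,130,80),(33,255,255)],"r":[(0,150,60),(6,255,255)]}[col]
    m=cv2.inRange(h,*map(np.array,rng))
    if col=="r": m|=cv2.inRange(h,np.array((174,150,60)),np.array((180,255,255)))
    n,l,s,ce=cv2.connectedComponentsWithStats(m)
    return [(ce[i],s[i],l==i) for i in range(1,n) if s[i,4]>=amin]
E
python3 - <<'E'
from h import *
for n in("scene","side","wrist"):
    c=dict(np.load(f"{n}0.npz"))
    for col in "byr":
        for ce,s,m in blobs(c,col):
            uv=np.argwhere(m)[:,::-1]; p=np.median(pts(c,uv),0)
            print(n,col,ce.round(1),s.tolist(),p.round(3),onz(c,ce,.084).round(3)[0])
im=cv2.imread("pics/scene0.png")[100:230,180:330]; cv2.imwrite("pics/s0z.png",cv2.resize(im,None,fx=5,fy=4.6,interpolation=cv2.INTER_CUBIC))
E
```

```text
scene b [282.5 135.3] [282, 133, 2, 6, 11] [0.714 0.211 0.191] [0.816 0.311 0.084]
scene b [341.6 158.4] [339, 157, 6, 4, 23] [ 0.653 -0.07   0.302] [0.869 0.084 0.084]
scene b [242.  166.5] [239, 164, 7, 6, 38] [0.597 0.28  0.088] [0.6   0.283 0.084]
scene b [342.9 199.3] [335, 193, 18, 14, 192] [ 0.656 -0.092  0.162] [ 0.723 -0.046  0.084]
scene b [362.5 202.6] [357, 196, 13, 15, 148] [ 0.685 -0.139  0.165] [ 0.755 -0.096  0.084]
scene b [390.3 212.6] [383, 212, 15, 3, 18] [ 0.724 -0.207  0.145] [ 0.781 -0.179  0.084]
scene b [343.9 219.2] [334, 216, 21, 7, 36] [ 0.661 -0.101  0.082] [ 0.66  -0.102  0.084]
scene b [307.7 266.4] [302, 260, 13, 14, 148] [ 0.447 -0.155  0.098] [ 0.456 -0.148  0.084]
scene b [488.7 327.5] [456, 306, 56, 44, 206] [ 0.591 -0.577  0.146] [ 0.638 -0.57   0.084]
scene b [464.7 349. ] [445, 319, 47, 56, 123] [ 0.568 -0.554  0.05 ] [ 0.546 -0.561  0.084]
scene b [503.  364.4] [495, 354, 17, 21, 32] [ 0.565 -0.64   0.097] [ 0.575 -0.639  0.084]
scene y [141.1 136.8] [139, 136, 5, 3, 9] [0.45  0.66  0.077] [0.446 0.652 0.084]
scene y [289.1 141.2] [288, 138, 3,
[... 1697 characters left out ...]
  0.084]
side y [214.5 154.6] [211, 154, 9, 2, 13] [0.434 0.674 0.072] [0.435 0.641 0.084]
side y [265.4 205.5] [262, 203, 8, 6, 41] [0.576 0.146 0.086] [0.576 0.151 0.084]
side y [224.4 381. ] [217, 378, 16, 6, 72] [ 0.4   -0.662  0.293] [ 0.408 -0.493  0.084]
side r [254.2 178.2] [247, 173, 15, 16, 137] [0.576 0.416 0.069] [0.569 0.373 0.084]
side r [501.1 323.3] [484, 273, 28, 111, 2165] [ 0.69  -0.687  0.363] [ 0.987 -0.439  0.084]
side r [473.4 360.8] [453, 318, 39, 66, 1010] [ 0.713 -0.652  0.288] [ 0.864 -0.518  0.084]
wrist y [204.6  19.7] [190, 4, 30, 32, 736] [0.577 0.152 0.09 ] [0.576 0.153 0.084]
wrist y [217.6  44.3] [206, 35, 20, 16, 129] [0.581 0.143 0.034] [0.587 0.132 0.084]
```

```bash
sleep 0
```

```text
(no output)
```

View pics/s0z.png

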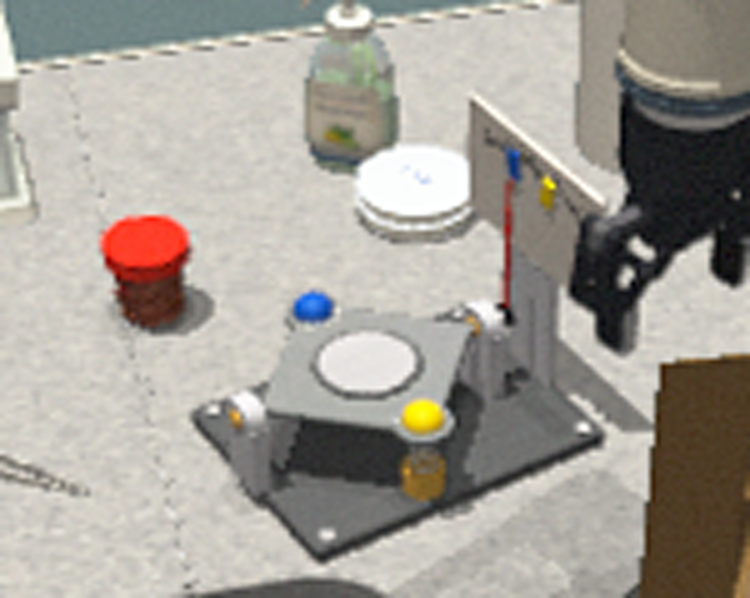

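Request:
carry_out --pt "255 30 -15 -28 0" --pt "255 80 -40 -28 0" --pt "255 130 -65 -28 0" --pt "255 150 -75 -28 0" --pt "255 150 -75 -28 0" --pt "255 150 -75 -28 0"

```text
clock: 0.9
tcp_pos: [0.55, 0.1495, 0.2807]
tool_rot: [[-0.0, 1.0, -0.001], [1.0, 0.0, -0.0], [-0.0, -0.001, -1.0]]
ft_force: [0.2, -0.4, -0.2]
opening: -0.0001
```

```bash
python3 - <<'E'
from plant import *
from h import *
s=read_state();print(s["clock"],s["tcp_pos"],s["ft_force"],s["opening"])
for n in("wrist","scene"):
    c=capture(n); cv2.imwrite(f"pics/{n}1.png",c["pixels"][:,:,::-1]); np.savez(f"{n}1.npz",**c)
    for col in "byr":
        for ce,s,m in blobs(c,col):
            uv=np.argwhere(m)[:,::-1]; p=np.median(pts(c,uv),0)
            if p[1]>.1: print(n,col,ce.round(1),s.tolist(),p.round(3),onz(c,ce,.084).round(3)[0])
E
```

```text
0.9 [0.54998192 0.14946764 0.28073655] [ 0.17474169 -0.39285816 -0.16207307] -6.751996578650852e-05
wrist b [306.1  45.2] [293, 31, 27, 29, 577] [0.599 0.286 0.09 ] [0.6   0.287 0.084]
wrist b [479.6 118.2] [466, 108, 28, 20, 385] [0.712 0.216 0.195] [0.799 0.216 0.084]
wrist y [217.8  97.3] [217, 92, 3, 11, 18] [0.508 0.235 0.081] [0.508 0.235 0.084]
wrist y [363.6 126. ] [361, 121, 5, 11, 24] [0.668 0.206 0.081] [0.667 0.206 0.084]
wrist y [461.4 169. ] [449, 158, 26, 23, 357] [0.705 0.178 0.195] [0.788 0.159 0.084]
wrist y [279.3 171.5] [268, 160, 23, 24, 429] [0.574 0.156 0.09 ] [0.575 0.155 0.084]
wrist r [418.4 134.6] [387, 129, 69, 12, 280] [0.693 0.201 0.149] [0.73  0.197 0.084]
scene b [282.5 135.3] [282, 133, 2, 6, 11] [0.714 0.21  0.196] [0.816 0.311 0.084]
scene b [329.7 137.4] [322, 134, 16, 8, 49] [0.961 0.212 0.052] [0.927 0.188 0.084]
scene b [242.1 166.4] [239, 164, 7, 6, 36] [0.598 0.281 0.086] [0.6   0.284 0.084]
scene y [135.3 137.9] [130, 136, 14, 5, 34] [0.432 0.675 0.073] [0.428 0.661 0.084]
scene y [289.1 141.2] [288, 138, 3, 7, 17] [0.707 0.175 0.193] [0.809 0.271 0.084]
scene y [264.3 190.2] [260, 187, 9, 7, 49] [0.574 0.147 0.086] [0.575 0.15  0.084]
scene y [264.3 204. ] [260, 201, 9, 7, 23] [0.57  0.145 0.026] [0.533 0.105 0.084]
scene r [342.5 123.4] [327, 120, 32, 8, 64] [0.979 0.179 0.123] [1.024 0.211 0.084]
scene r [281.  152.5] [281, 145, 1, 16, 16] [0.694 0.197 0.142] [0.744 0.246 0.084]
scene r [208.4 154.2] [200, 147, 18, 20, 217] [0.57  0.427 0.069] [0.559 0.41  0.084]
```

View pics/wrist1.png

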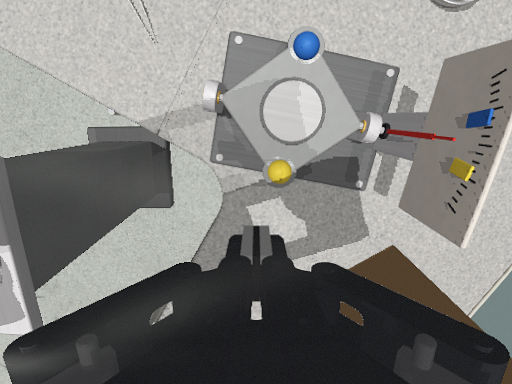

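```bash
cat >> h.py <<'E'
def gauge(c,verbose=1):
    pass
E
python3 - <<'E'
from h import *
c=dict(np.load("wrist1.npz"))
B=onz(c,[306.1,45.2],.084)[0];Y=onz(c,[279.3,171.5],.084)[0]
O=(B+Y)/2;O[2]=0;l=(B-Y);l[2]=0;l/=np.linalg.norm(l);x=np.array([l[1],-l[0],0]);G=np.c_[x,l,[0,0,1]]
print("O",O,"yaw",np.arctan2(x[1],x[0]))
for n in("wrist","scene"):
  c=dict(np.load(f"{n}1.npz"))
  for name,col,sel in(("blue","b",1 if n=="wrist" else 0),("yel","y",2 if n=="wrist" else 1),("ptr","r",0)):
    bl=[b for b in blobs(c,col) if .69-(.01)<np.median(pts(c,np.argwhere(b[2])[:,::-1]),0)[0]<.72 and np.median(pts(c,np.argwhere(b[2])[:,::-1]),0)[1]>.1]
    for b in bl:
      uv=np.argwhere(b[2])[:,::-1].astype(float)
      d=.108 if name=="ptr" else .125
      p=(onplane(c,uv,O+d*x,x)-O)@G
      p0=p.mean(0)
      print(n,name,len(uv),p0.round(4),"ext",np.ptp(p[:,1:],axis=0).round(4),"ang",np.arctan2(p0[1],p0[2]-.075).round(3),"depth-based",((np.median(pts(c,uv),0)-O)@G).round(4))
      if name=="ptr":
        k=np.polyfit(p[:,2],p[:,1],1);print("ptr slope",k, "zmax",p[:,2].max())
E
```

```text
O [0.58773034 0.22095323 0.        ] yaw -0.1874766853661635
wrist blue 385 [0.125  0.0186 0.192 ] ext [0.0144 0.0253] ang 0.158 depth-based [0.1231 0.0183 0.1948]
wrist yel 357 [ 0.125  -0.0203  0.1916] ext [0.0147 0.0257] ang -0.172 depth-based [ 0.1231 -0.0201  0.1947]
wrist ptr 280 [ 1.080e-01 -1.000e-04  1.444e-01] ext [0.0045 0.1133] ang -0.001 depth-based [ 1.074e-01 -1.000e-04  1.492e-01]
ptr slope [ 0.00147481 -0.00027465] zmax 0.19709984129595734
scene blue 11 [0.125  0.0131 0.1936] ext [0.0063 0.0194] ang 0.11 depth-based [0.1258 0.0126 0.1959]
scene yel 17 [ 0.125  -0.0238  0.1936] ext [0.0117 0.023 ] ang -0.198 depth-based [ 0.1259 -0.0227  0.1926]
scene ptr 16 [ 0.108  -0.0052  0.1427] ext [0.0021 0.0608] ang -0.076 depth-based [ 0.1085 -0.004   0.1421]
ptr slope [ 0.03520786 -0.01019778] zmax 0.1728651454470248
```

The wrist view shows the needle upright from (387,131) to (455,139), the blue band at (480,118) and the yellow band at (461,169). That puts the bands at about +0.155 and -0.170 rad, with the pointer reading 0. I'll hover over blue next.

Request:
carry_out --pt "255 50 18 0 0" --pt "255 100 36 0 0" --pt "255 136.5 50 0 0" --pt "255 136.5 50 50 0" --pt "255 136.5 50 100 0" --pt "255 136.5 50 140 0" --pt "255 136.5 50 153 0" --pt "255 136.5 50 153 0"

```text
clock: 2.0
tcp_pos: [0.6004, 0.2849, 0.1274]
tool_rot: [[0.002, 1.0, -0.002], [1.0, -0.002, -0.001], [-0.001, -0.002, -1.0]]
ft_force: [0.3, 0.8, 0.9]
opening: -0.0002
```

```bash
python3 - <<'E'
from plant import *
from h import *
s=read_state();print(s["clock"],s["tcp_pos"],s["ft_force"],s["opening"])
ims=[]
for n in("wrist","scene"):
    c=capture(n); np.savez(f"{n}2.npz",**c); im=c["pixels"][:,:,::-1]
    if n=="scene": im=cv2.resize(im[100:220,200:330],(512,472),interpolation=cv2.INTER_CUBIC)[:384]
    cv2.imwrite(f"pics/{n}2.png",im)
E
```

```text
2.0 [0.60044869 0.28494422 0.12740179] [0.25743097 0.84009482 0.93241308] -0.00018561758725267984
```

View pics/wrist2.png

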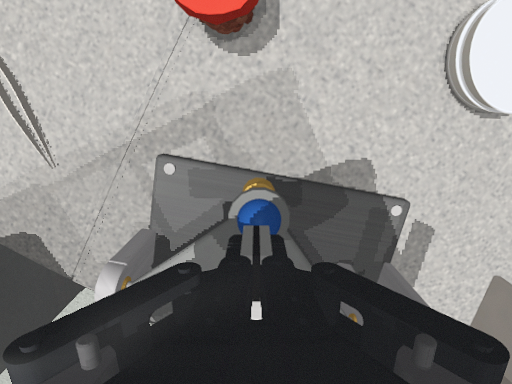

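View pics/scene2.png

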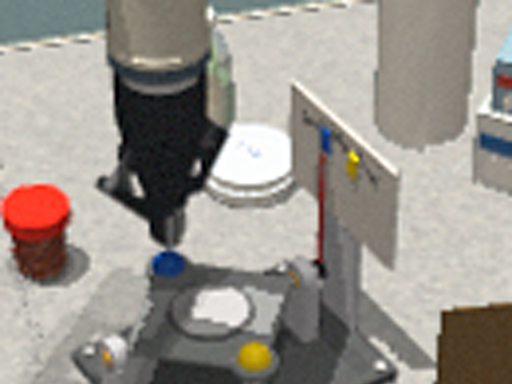

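The shut tips stand over the blue button: (258,215) in the wrist view, (168,262) in the scene crop. The pointer and bands stay visible in the scene view. First a small, partial press.

Request:
carry_out --pt "255 0 0 4 0" --pt "255 0 0 8 0" --pt "255 0 0 11 0" --pt "255 0 0 13 0" --pt "255 0 0 15 0" --pt "255 0 0 17 0" --pt "255 0 0 17 0"

```text
clock: 2.98
tcp_pos: [0.6014, 0.2858, 0.1123]
tool_rot: [[0.001, 1.0, 0.001], [1.0, -0.001, 0.001], [0.001, 0.001, -1.0]]
ft_force: [-0.2, 0.8, 1.7]
opening: 0.0002
```

```bash
cat > look.py <<'E'
from plant import *
from h import *
import sys
s=read_state();z=s["tcp_pos"][2];print(s["clock"],s["tcp_pos"].round(4),s["ft_force"].round(2),"tilt by z",np.arcsin((.115-z)/.068).round(3),"by F",(s["ft_force"][2]*.068/1.6).round(3))
O=np.array([.58773,.22095,0]);yaw=-.1875;x=np.array([np.cos(yaw),np.sin(yaw),0]);G=np.c_[x,[-x[1],x[0],0],[0,0,1]]
c=capture("scene")
p=c["pixels"].astype(float);R,Gc,Bc=p[...,0],p[...,1],p[...,2]
red=np.clip(R-np.maximum(Gc,Bc)-25,0,None)
# row wise red centroid in window
P=[]
for v in range(138,166):
    w=red[v,268:300]
    if w.sum()>25: P.append(((w*np.arange(268,300)).sum()/w.sum(),v))
q=(onplane(c,np.array(P),O+.108*x,x)-O)@G
k=np.polyfit(q[:,2]-.075,q[:,1],1); r=q[:,1]-np.polyval(k,q[:,2]-.075)
print("pointer slope",k.round(4),"angle",np.arctan(k[0]).round(3),"rms",r.std().round(4),len(P),"tip y",np.polyval(k,.12).round(4))
im=c["pixels"][115:175,260:310,::-1]
cv2.imwrite(sys.argv[1],cv2.resize(im,None,fx=9,fy=9,interpolation=cv2.INTER_CUBIC))
E
python3 look.py pics/p3.png
```

```text
2.975 [0.6014 0.2858 0.1123] [-0.18  0.8   1.72] tilt by z 0.04 by F 0.073
pointer slope [ 0.0443 -0.0063] angle 0.044 rms 0.0008 27 tip y -0.001
```

View pics/p3.png

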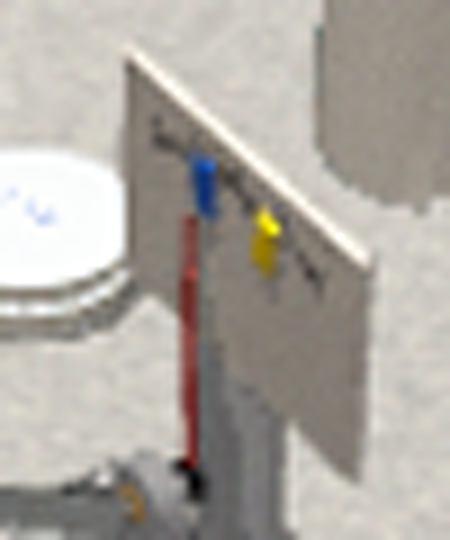

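Request:
carry_out --pt "255 0 0 3 0" --pt "255 0 0 5 0" --pt "255 0 0 7 0" --pt "255 0 0 7 0"

```text
clock: 3.52
tcp_pos: [0.6017, 0.286, 0.1054]
tool_rot: [[0.001, 1.0, 0.002], [1.0, -0.001, 0.001], [0.001, 0.002, -1.0]]
ft_force: [0.6, 1.5, 3.0]
opening: 0.0002
```

```bash
python3 look.py pics/p4.png; python3 - <<'E'
import plant,numpy as np
c0=dict(np.load("scene2.npz"));plant.capture=lambda n:c0
import sys;sys.argv=["","pics/p2ref.png"];exec(open("look.py").read().replace("from plant import *","from plant import read_state;capture=lambda n:c0"))
E
```

```text
3.525 [0.6017 0.286  0.1054] [0.65 1.46 3.04] tilt by z 0.141 by F 0.129
pointer slope [ 0.1151 -0.0048] angle 0.115 rms 0.0014 26 tip y 0.009
3.575 [0.6018 0.2859 0.1055] [-0.02  2.01  3.68] tilt by z 0.14 by F 0.156
pointer slope [ 0.0097 -0.0062] angle 0.01 rms 0.0005 25 tip y -0.005
```

View pics/p4.png

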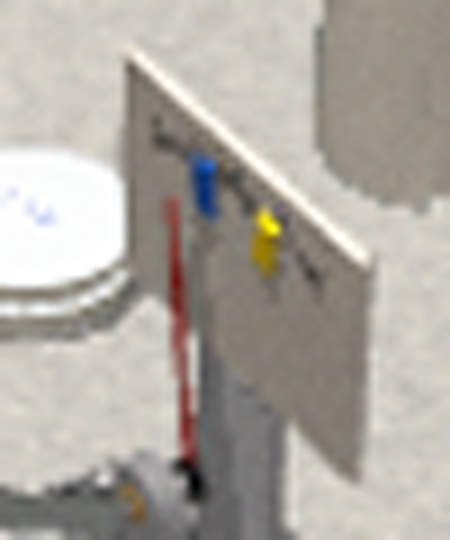

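Request:
carry_out --pt "255 0 0 1 0" --pt "255 0 0 1.8 0" --pt "255 0 0 1.8 0" --pt "255 0 0 1.8 0" --pt "255 0 0 1.8 0" --pt "255 0 0 1.8 0" --pt "255 0 0 1.8 0"

```text
clock: 4.45
tcp_pos: [0.6018, 0.286, 0.1038]
tool_rot: [[0.001, 1.0, 0.002], [1.0, -0.001, 0.001], [0.001, 0.002, -1.0]]
ft_force: [1.2, 2.4, 3.6]
opening: -0.0003
```

```bash
python3 look.py pics/p5.png; python3 - <<'E'
from plant import *
from h import *
c=capture("side");cv2.imwrite("pics/side5.png",cv2.resize(c["pixels"][140:240,220:340,::-1],None,fx=6,fy=6,interpolation=cv2.INTER_CUBIC))
# predicted tip pixel in scene per tilt
c=capture("scene");O=np.array([.58773,.22095,0]);yaw=-.1875;x=np.array([np.cos(yaw),np.sin(yaw),0]);l=np.array([-x[1],x[0],0])
T=np.linalg.inv(c["T"])
for t in(0,.05,.1,.15,.2):
  out=[]
  for r in(.02,.12):
    P=O+.108*x+l*r*np.sin(t)+np.array([0,0,.075+r*np.cos(t)])
    q,_=cv2.projectPoints(P.reshape(1,3),cv2.Rodrigues(T[:3,:3])[0],T[:3,3],np.array(c["intrinsics"]),np.array([float(c["k1"]),0,0,0]));out.append(q.ravel().round(1))
  print(t,out)
E
```

```text
4.45 [0.6018 0.286  0.1038] [1.18 2.42 3.57] tilt by z 0.166 by F 0.152
pointer slope [ 0.1467 -0.0054] angle 0.146 rms 0.0016 24 tip y 0.0122
0 [array([279.8, 162.9]), array([280.4, 138.8])]
0.05 [array([279.7, 162.8]), array([279.4, 137.9])]
0.1 [array([279.5, 162.6]), array([278.3, 137. ])]
0.15 [array([279.3, 162.5]), array([277.3, 136.2])]
0.2 [array([279.2, 162.4]), array([276.2, 135.6])]
```

View pics/p5.png

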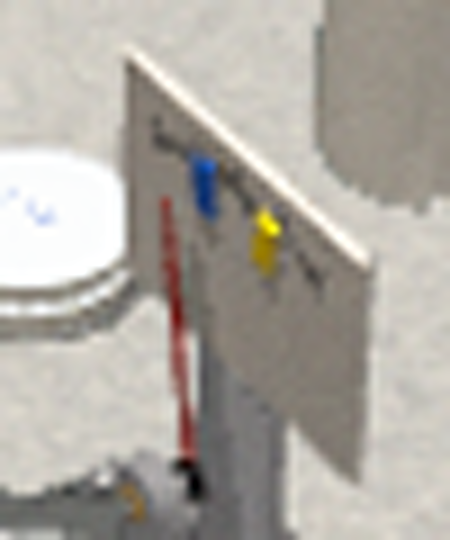

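View pics/p2ref.png

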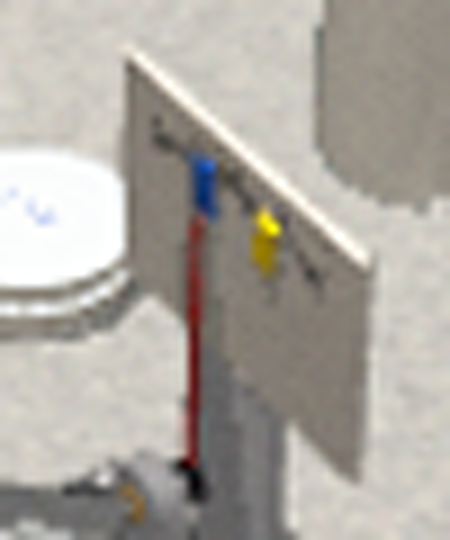

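The tilt reads about 0.14 to 0.166 by image, height and force, against a blue target of about 0.155. It has held for over a second. I'll hold briefly longer and release upward.

Request:
carry_out --pt "255 0 0 0 0" --pt "255 0 0 0 0" --pt "255 0 0 0 0" --pt "255 0 0 -4 0" --pt "255 0 0 -9 0" --pt "255 0 0 -15 0" --pt "255 0 0 -40 0" --pt "255 0 0 -80 0" --pt "255 0 0 -80 0" --pt "255 0 0 -80 0"

```text
clock: 5.85
tcp_pos: [0.6012, 0.2856, 0.1835]
tool_rot: [[0.001, 1.0, 0.001], [1.0, -0.001, 0.001], [0.001, 0.001, -1.0]]
ft_force: [0.7, -0.1, -0.7]
opening: 0.0003
```

```bash
python3 look.py pics/p6.png
```

```text
5.85 [0.6012 0.2856 0.1835] [ 0.74 -0.11 -0.7 ] tilt by z nan by F -0.03
pointer slope [ 0.0066 -0.0061] angle 0.007 rms 0.0007 24 tip y -0.0053look.py:4: RuntimeWarning: invalid value encountered in arcsin
  s=read_state();z=s["tcp_pos"][2];print(s["clock"],s["tcp_pos"].round(4),s["ft_force"].round(2),"tilt by z",np.arcsin((.115-z)/.068).round(3),"by F",(s["ft_force"][2]*.068/1.6).round(3))
```

Plate is back level. I'll raise above the panel and cross to yellow.

Request:
carry_out --pt "255 0 -10 -50 0" --pt "255 0 -26 -90 0" --pt "255 -45 -26 -95 0" --pt "255 -95 -26 -95 0" --pt "255 -132.5 -26 -95 0" --pt "255 -132.5 -26 -50 0" --pt "255 -132.5 -26 0 0" --pt "255 -132.5 -26 40 0" --pt "255 -132.5 -26 56 0" --pt "255 -132.5 -26 56 0"

```text
clock: 7.15
tcp_pos: [0.574, 0.1529, 0.1257]
tool_rot: [[0.001, 1.0, -0.002], [1.0, -0.001, -0.0], [-0.0, -0.002, -1.0]]
ft_force: [-0.6, -0.0, 1.2]
opening: -0.0003
```

```bash
python3 look.py pics/p7.png;python3 - <<'E'
from plant import *
import cv2
c=capture("wrist");cv2.imwrite("pics/wrist7.png",c["pixels"][:,:,::-1])
E
```

```text
7.15 [0.574  0.1529 0.1257] [-0.59 -0.01  1.2 ] tilt by z -0.158 by F 0.051
pointer slope [-0.0019 -0.0052] angle -0.002 rms 0.0008 25 tip y -0.0054
```

View pics/wrist7.png

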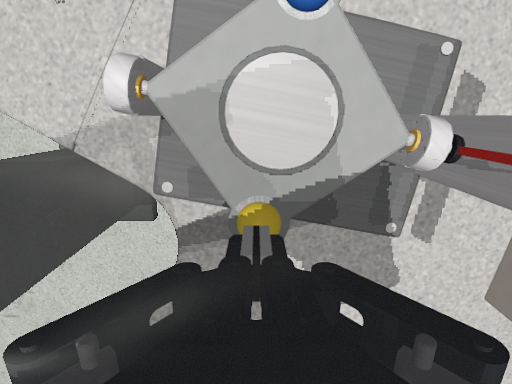

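View pics/p7.png

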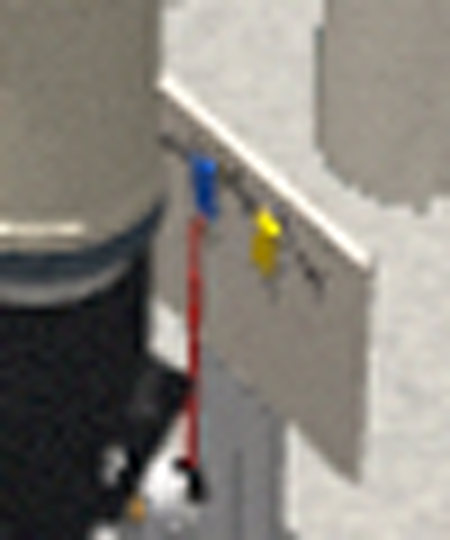

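The tips are over the yellow button at (258,215). The pointer is at rest and visible. Pressing down most of the way.

Request:
carry_out --pt "255 0 0 5 0" --pt "255 0 0 9 0" --pt "255 0 0 12 0" --pt "255 0 0 14 0" --pt "255 0 0 16 0" --pt "255 0 0 18 0" --pt "255 0 0 19 0" --pt "255 0 0 19 0"

```text
clock: 8.25
tcp_pos: [0.5756, 0.1533, 0.1089]
tool_rot: [[0.001, 1.0, 0.002], [1.0, -0.001, 0.001], [0.001, 0.002, -1.0]]
ft_force: [-0.5, -2.6, 3.4]
opening: 0.0003
```

```bash
python3 look.py pics/p8.png
```

```text
8.25 [0.5756 0.1533 0.1089] [-0.55 -2.61  3.43] tilt by z 0.09 by F 0.146
pointer slope [-0.0942 -0.0049] angle -0.094 rms 0.0008 24 tip y -0.0162
```

View pics/p8.png

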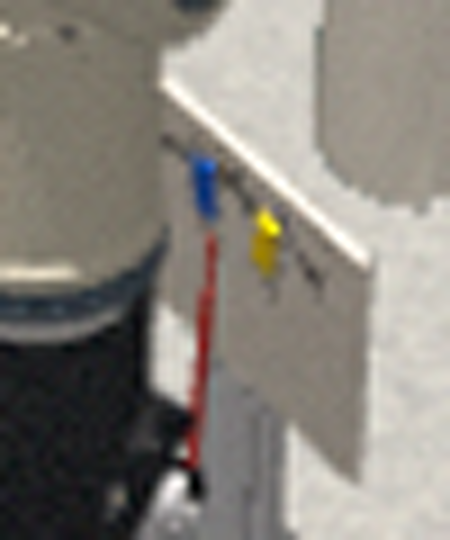

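The image and the height both give about -0.09 rad. Another ~5.3 mm is needed.

Request:
carry_out --pt "255 0 0 2 0" --pt "255 0 0 4 0" --pt "255 0 0 5.2 0" --pt "255 0 0 5.2 0" --pt "255 0 0 5.2 0"

```text
clock: 8.93
tcp_pos: [0.5757, 0.1532, 0.1037]
tool_rot: [[0.001, 1.0, 0.002], [1.0, -0.001, 0.001], [0.001, 0.002, -1.0]]
ft_force: [-1.1, -3.3, 3.9]
opening: 0.0004
```

```bash
python3 look.py pics/p9.png
```

```text
8.925 [0.5757 0.1532 0.1037] [-1.12 -3.25  3.93] tilt by z 0.166 by F 0.167
pointer slope [-0.1585 -0.005 ] angle -0.157 rms 0.0007 23 tip y -0.0241
```

View pics/p9.png

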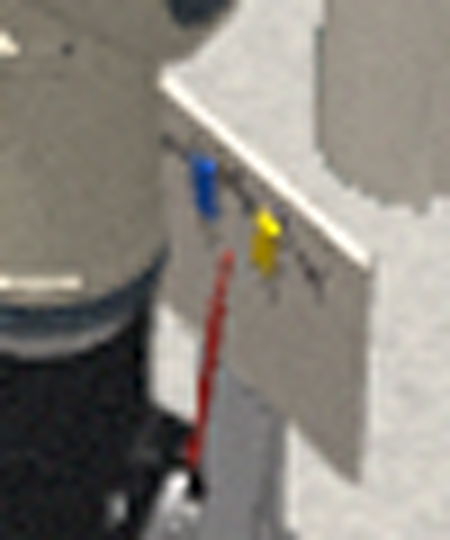

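The tilt is about -0.16 against -0.170. Holding here.

Request:
carry_out --pt "255 0 0 0.4 0" --pt "255 0 0 0.4 0" --pt "255 0 0 0.4 0" --pt "255 0 0 0.4 0" --pt "255 0 0 0.4 0" --pt "255 0 0 0.4 0" --pt "255 0 0 0.4 0" --pt "255 0 0 0.4 0" --pt "255 0 0 0.4 0"

```text
clock: 10.1
tcp_pos: [0.5757, 0.1533, 0.1034]
tool_rot: [[0.001, 1.0, 0.002], [1.0, -0.001, 0.001], [0.001, 0.002, -1.0]]
ft_force: [-1.1, -3.6, 5.1]
opening: -0.0001
```

```bash
python3 look.py pics/p10.png
```

```text
10.1 [0.5757 0.1533 0.1034] [-1.09 -3.58  5.11] tilt by z 0.172 by F 0.217
pointer slope [-0.1698 -0.0048] angle -0.168 rms 0.0006 23 tip y -0.0252
```

Request:
carry_out --pt "255 0 0 0 0" --pt "255 0 0 -4 0" --pt "255 0 0 -9 0" --pt "255 0 0 -15 0" --pt "255 0 0 -50 0" --pt "255 0 0 -100 0" --pt "255 0 0 -150 0" --pt "255 0 0 -170 0" --pt "255 0 0 -170 0" --pt "255 0 0 -170 0"

```text
clock: 11.4
tcp_pos: [0.5746, 0.153, 0.2722]
tool_rot: [[0.001, 1.0, 0.0], [1.0, -0.001, 0.0], [0.0, 0.0, -1.0]]
ft_force: [-0.3, 0.3, -0.2]
opening: 0.0002
```

```bash
python3 look.py pics/p11.png 2>/dev/null;python3 - <<'E'
from plant import *
import cv2
c=capture("wrist");cv2.imwrite("pics/wrist11.png",c["pixels"][:,:,::-1])
E
```

```text
11.4 [0.5746 0.153  0.2722] [-0.34  0.25 -0.15] tilt by z nan by F -0.007
pointer slope [ 0.0145 -0.0063] angle 0.015 rms 0.0005 26 tip y -0.0045
```

View pics/wrist11.png

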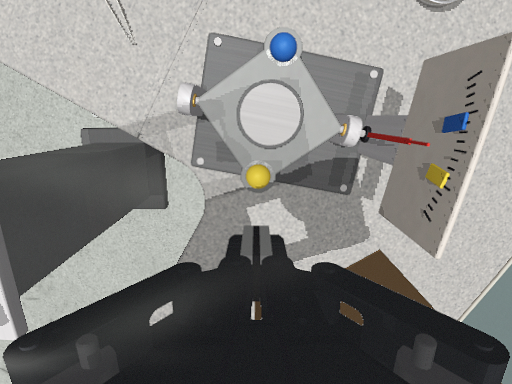

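The plate is level, with the pointer between the bands (365,133)–(428,145), and the gripper is clear. Handing in.

```bash
python3 -c "
from plant import *
hand_in()"
```

```text
the job is handed in; nothing more can be done
```

I pressed and held both buttons on their bands, let each go, and handed the job in at about 11.5 s; no verdict was reported.

| | Blue | Yellow |
|---|---|---|
| Band position, from the wrist camera (rad) | about +0.155 | about −0.170 |
| Tilt while held (rad) | 0.14–0.166 | 0.16–0.172 |
| Hold at final depth | over 1 s | over 1 s |
| Press force | about 3.6 N | 4–5 N |

- **Release:** the plate sprang back level after each press. The last images showed the pointer upright to about 0.01 rad. The gripper was about 17 cm up and clear, with wrist force near zero.
- **Disagreements:** on blue, the image and fingertip-height tilt estimates differed by up to 0.03 rad, and the last yellow force reading gave 0.217 rad, out of line with image and height (0.165–0.172). The force signal varies by about 1 N. The two band tolerances are about ±0.05 rad, so I took the image and height readings as the better guide.
- **Not rechecked:** I did not measure the cup, bottle and forceps again at the end, but the gripper stayed clear of them throughout.

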